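Shut down the micro-centrifuge for the night

TASK

Shut the micro-centrifuge down for the night with closed fingertips: press the red stop key, then press down the blue lid-release paddle so that the lid springs open and the bowl can dry, and last switch off the power strip by pressing the raised half of its red rocker until it has tipped over. Keep to this order, because the lid is released only when the rotor is stopped and while there is power. Do not press the green start key, leave the lid standing open, and do not grasp, lift or shift anything around the machine.

Things in the scene. Friction and masses are not known exactly. Their poses are not given: they have to be found in the camera images.
- fuge: White bench micro-centrifuge, 250 deep, 210 mm wide, fixed. Origin: centre of its underside; x axis from its front (towards the robot) to its back, z up. A panel in front, sloping at 19 degrees, has a red stop key, a green start key, a dark display between; behind the display a blue lid-release paddle sticks out below the grey lid's front edge. Lid top 116 mm above the bench.
- stop_key_top (a point): Centre of the top of the round red stop key, 22 mm across, on the panel's right as the robot sees it, 66 mm right of the centrifuge's middle line, about 76 mm above the bench. Sprung key, 5 mm travel along the panel's normal (19 degrees off vertical, leaning to the robot; pressing straight down works too), about 4 N at the bottom; comes back when let go.
- stop_key (a joint): Travel of the red stop key, m: 0 released, 0.005 fully down; pressed counts from 0.003.
- start_key_top (a point): Centre of the top of the round green start key, same size and height as the stop key, on the left of the panel, 132 mm from the stop key. Not to be pressed.
- start_key (a joint): Travel of the green start key, m: 0 released, 0.005 fully down.
- latch_pad (a point): Place to press on the blue lid-release paddle: 12 mm behind its front edge, on its upper face, 94 mm above the bench, 24 mm in front of the lid's front edge, which rises 22 mm higher. Paddle 50 mm wide. Pressed down 10 to 12 mm (1 to 2 N at first, 3 to 5 N at the bottom) it tips its catch off the lid, moving 4 mm towards the robot meanwhile; it springs back when let go.
- fuge_latch (a joint): Angle of the lid-release paddle, rad: 0 at rest, 0.25 fully down (this point then about 12 mm lower); the lid is let go at 0.16 to 0.22.
- fuge_lid_front (a point): Middle of the upper front edge of the grey lid (174 x 196 x 14 mm, round clear window).
- fuge_lid (a joint): Lid angle, rad: 0 shut and latched, 1.2 fully open. The lid is hinged at the back; once let go its hinge spring swings it up and back by itself in 1 to 2 s, and it stays up. Keep out of its way above the centrifuge.
- strip: White power strip, 51 mm wide, 325 mm long, 34 mm high, fixed, lying either left or right of the centrifuge, pointing roughly away from the robot, its rocker switch at the end nearer the robot. Origin: centre of its underside; y axis along it from the rocker's end to the back; x axis across it, to the right seen from the robot.
- rocker_raised (a point): Middle of the outer edge of the raised half of the red rocker, on its upper face, 11 mm left (as the robot sees it) of the strip's middle line, 39 mm above the bench. Each half is 10 mm across the strip, 12 mm along; the left half stands 5 mm above the case, the right half is down; the axle runs along the strip. Press here or a few mm further out: a broad tip over the middle cannot tip it.
- strip_switch (a joint): Rocker angle, rad: 0 on (left half up), 0.349 off (left half fully down, this spot then about 4 mm lower). It takes 3 to 10 N at the spot, more the further it tips, and the spot moves 2 mm outwards (left) meanwhile; it stays where it is put; off counts from 0.22.
- notebook: dark green bound notebook, 209 x 147 x 18 mm, lying flat on the side of the centrifuge where the power strip is not. Loose; a bystander, to be left alone. Origin: centre of its underside.
- vial_a: clear glass vial with a teal cap, 27 mm across, 60 mm high, upright. Loose; a bystander, to be left alone. Origin: centre of its underside.
- vial_b: clear glass vial with a white cap, 27 mm across, 60 mm high, upright. Loose; a bystander, to be left alone. Origin: centre of its underside.
- vial_c: clear glass vial with a teal cap and some pale powder, 27 mm across, 60 mm high, upright. Loose; a bystander, to be left alone. Origin: centre of its underside.
- marker: white marker pen with a black cap, 128 mm long, 15 mm thick, lying. Loose; a bystander, to be left alone. Origin: centre of its underside.
- boat: white square plastic weighing dish, 74 x 74 x 16 mm. Loose; a bystander, to be left alone. Origin: centre of its underside.
- bottle: glass bottle with an orange cap, 66 mm across, 113 mm high, upright. Loose; a bystander, to be left alone. Origin: centre of its underside.
- tape: roll of green tape, 68 mm across, 19 mm high, lying flat. Loose; a bystander, to be left alone. Origin: centre of its underside.

How it is judged:
On the way, in this order (a step that is already met when the one before it is completed fails the run):
1. the red stop key is pressed (value of joint stop_key above 0.003 m), for 0.05 s.
2. the lid, let go by its latch, has sprung open (value of joint fuge_lid above 0.9 rad), for 0.1 s.
3. the power strip's rocker is pressed to off (value of joint strip_switch above 0.22 rad), for 0.1 s.
At the end, for the whole second after the job is handed in: The lid stands open (over 0.9 rad), the strip's rocker is off (over 0.22 of 0.349 rad), the keys and the paddle have sprung back, and the things around have not been moved (value of joint fuge_lid above 0.9 rad and value of joint strip_switch above 0.22 rad and value of joint each of stop_key, start_key below 0.0015 m and value of joint fuge_latch below 0.05 rad); the robot touches nothing.
It fails at once if the green start key is pressed (value of joint start_key above 0.002 m).
It fails at once if a bystander is lifted, carried or shifted by more than 15 mm (distance of any of notebook, vial_a, vial_b, vial_c, marker, boat, bottle, tape from where it was at the start of the episode above 0.015 m).
It also fails if it takes over 59 s, if anything falls off the work surface, if the arm or the gripper's body presses on something with over 40 N, if the wrist force passes 120 N, or if a joint passes its speed limit or range.

ROBOT

A 6-joint arm with a two-finger parallel gripper is mounted at the origin on a cart in front of the work surface, level with it; the furniture and walls round the work are solid. World frame = base frame: x ahead of the robot, y to its left, z up, the work surface at z = 0. Lengths are in m, angles in rad, forces in N, time in s.
With the tool pointing down it reaches from about 0.25 to 0.775 m from the base axis. Payload 4 kg.
Tool frame: the origin (TCP) lies midway between the tips of the shut fingers; the grasp point (between the pads) lies robot.grip_point_offset behind it (robot.grip_point_offset is the distance from the TCP to the grasp point, in m); z points along the fingers, x is the direction in which the jaws open and shut, and the axes are right-handed (so a half turn about z gives the same grasp; the last joint's range is limited). The gripper opens to 94 mm and grips with 3 to 60 N. Pads are 16 mm wide; open, the fingers measure 119 mm over their backs; the gripper's body (75 mm by 177 mm) begins 78 mm behind the grasp point.
Start: joints at [1.136, 0.087, 1.371, -0, 1.684, -0.103], TCP at [0.179, 0.52, 0.181] pointing down, gripper open.
Joint ranges: [-3.1, 3.1], [-0.76, 2.03], [0.27, 2.55], [-1.08, 4.22], [0.17, 2.65], [-2.57, 2.57]. Speed limits (rad/s): [2.79, 2.79, 3.14, 3.14, 3.14, 3.14].

INTERFACE

Orientations are given as [roll, pitch, yaw] about the fixed x, y, z axes, in that order (R = Rz(yaw) Ry(pitch) Rx(roll)).
In Python, from bench import robot, optics, finder gives the robot as it stands. The module is installed in compiled form; this text tells all that it offers.
- The arm moves only by the tool arm_command, never from a script. Its argument "plan" is a list of rows, each a list of 5 numbers: the opening, from 0 (shut) to 1 (fully open), then the shift along the world's x, y, z in m, then the turn about the world's z in degrees. A call has 1 to 10 rows; each row is the pose to reach, as a shift and turn from the pose commanded when the call began; what a row does not reach only later rows make up. A row lasts 1/8 s, in which the tool goes at most 62.5 mm and 10.7 degrees, less where a joint would pass 70% of its speed; a pose out of reach is approached as far as the arm can. A call with a gripper value outside its range is refused whole. The fingers move at their own pace and stop on an object; the grip force is fixed at half the most. Time passes only in rows, so rows that repeat a pose let the fingers close. It gives the time, the measured TCP pose, the force and the opening at its end, in the units of the state.
- robot.get_obs(): the state, without advancing time (a new reading comes with each control period).
- optics.snapshot(name): name is "side" or "top" or "wrist"; returns a dict with "image" (384x512x3 uint8, red, green, blue), "fx", "fy", "cx", "cy" (pixels), "position" and "rotation" of the camera in the world; the wrist camera has in their place "hand_eye" (4x4, takes a point from camera to tool coordinates, whose origin is the TCP and whose axes are the tool frame's). Camera axes: x right, y down, z forward; pixel columns grow to the right and rows downward; lengths in m; the calibration is good to about 2 mm. The wrist camera is an equidistant fisheye: a pixel r from the principal point sees the ray r / f radians off the axis. A picture is of the moment at which its call begins: read the wrist's pose just before it. There is no depth.
- robot.close_job(): hands the job in, once; it reports no verdict.
Trained networks look in the newest picture that a camera, given by its name, has taken for a name from the list of things; names that differ only in an ending like _2 or _b are one class to them, and where a whole thing is asked for, a point or a joint stands for the part that bears it (a point fixed in the world has none). Each returns a list of dicts, best first, with "p" (0 to 1); they miss things now and then, are a little off and sometimes report something else, mostly with a low value. They report only what shows in the picture. A call takes as long as a camera call.
- finder.masks_of(label, camera): "pixels" (384x512 bool, what is visible of it) and "extent" ([left, top, right, bottom] in pixels, round what is visible of it).
The state is a dict: "time": time; "joint_positions": joint angles; "qvel": joint speeds; "joint_torque": joint torques, N m; "tool_pos": TCP position; "ee_rot": TCP orientation; "wrist_force": force on the tool from outside, world axes, zero at the start; "wrist_torque": the same for the moment, N m; "width": finger opening in m.
Only numpy, scipy, OpenCV 4.12 (cv2) and the standard library are available. Lean on these libraries where they do the work, as an engineer would, in place of code of your own. Each camera call takes 0.05 s, during which the arm holds its last target.

## Working session

There is one attempt and no reset: what is moved stays moved. The work goes in short steps, Python scripts to look and compute and a tool call to move; the robot and the scene stay as the last step left them, time stands still between calls to the robot, and variables do not carry over. Pictures are saved under pics/ and viewed, and the job is handed in when it is done.

Besides the shell and the picture viewer there is one more tool, called after "Emit:" as a command line: name --pt "numbers of a row" for each row, then --argument value for the rest. arm_command: Moves the arm, as the interface text tells. Its arguments: {"type":"object","properties":{"plan":{"type":"array","items":{"type":"array","items":{"type":"number"}}}},"required":["plan"]}

```bash
mkdir -p pics; ls; python3 - <<'E'
from bench import robot, optics, finder
import cv2, numpy as np, pickle
o=robot.get_obs(); print({k:np.round(v,3) for k,v in o.items()})
d={}
for c in ["side","top","wrist"]:
    s=optics.snapshot(c); d[c]=s
    cv2.imwrite(f"pics/{c}0.png",s["image"][...,::-1])
    print(c,{k:np.round(v,3).tolist() for k,v in s.items() if k!="image"})
pickle.dump((o,d),open("s0.pkl","wb"))
E
```

```text
pics
{'time': np.float64(0.0), 'joint_positions': array([ 1.136,  0.088,  1.372,  0.   ,  1.684, -0.103]), 'qvel': array([-0.   , -0.   , -0.   ,  0.001, -0.001, -0.001]), 'joint_torque': array([ 0.0000e+00, -3.4017e+01, -3.0243e+01,  7.2000e-02,  3.3000e-02,
       -0.0000e+00]), 'tool_pos': array([0.179, 0.519, 0.18 ]), 'ee_rot': array([-3.141e+00,  2.000e-03,  1.239e+00]), 'wrist_force': array([-0.354, -0.567, -1.098]), 'wrist_torque': array([ 0.027,  0.008, -0.043]), 'width': np.float64(0.094)}
side {'fx': 410.983, 'fy': 410.983, 'cx': 256.356, 'cy': 193.844, 'position': [0.279, 1.128, 0.57], 'rotation': [-1.942, -0.007, -2.901]}
top {'fx': 493.743, 'fy': 493.743, 'cx': 257.326, 'cy': 185.391, 'position': [0.027, 0.142, 1.764], 'rotation': [-2.822, -0.008, -1.939]}
wrist {'fx': 297.319, 'fy': 297.319, 'cx': 249.873, 'cy': 190.144, 'hand_eye': [[1.0, -0.001, 0.001, 0.001], [0.0, 0.958, 0.286, -0.084], [-0.001, -0.286, 0.958, -0.205], [0.0, 0.0, 0.0, 1.0]]}
```

View pics/top0.png

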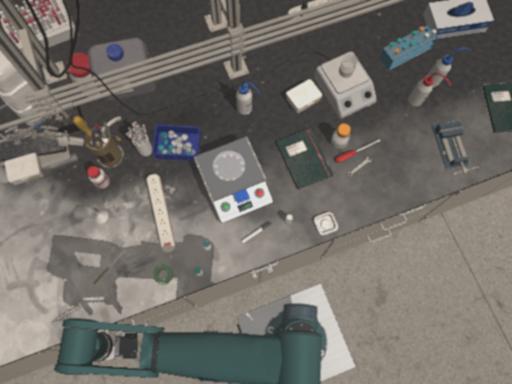

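View pics/side0.png

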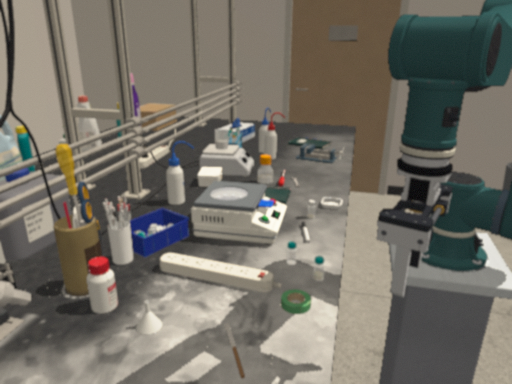

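View pics/wrist0.png

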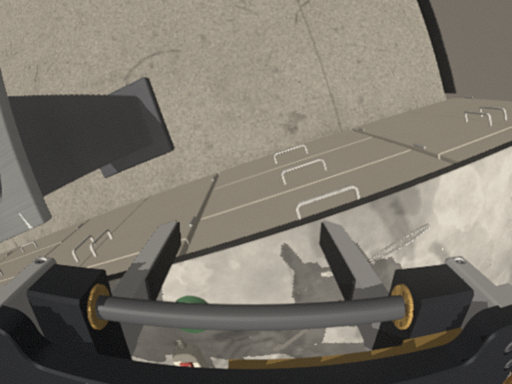

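```bash
python3 - <<'E'
from bench import robot, optics, finder
import pickle,numpy as np
r={}
for c in ["top","side"]:
  for l in ["stop_key_top","start_key_top","latch_pad","rocker_raised","strip","fuge","fuge_lid_front"]:
    m=finder.masks_of(l,c); r[c,l]=m
    for q in m[:2]:
        ys,xs=np.nonzero(q["pixels"]); print(c,l,round(q["p"],2),q["extent"],len(xs),xs.mean().round(1),ys.mean().round(1))
pickle.dump(r,open("m0.pkl","wb"))
E
```

```text
top latch_pad 0.6 [233.6, 188.3, 250.9, 200.6] 153 241.5 195.5
top latch_pad 0.56 [277.0, 128.6, 334.4, 185.6] 2011 303.8 158.3
top strip 0.92 [147.6, 172.9, 173.4, 253.9] 1088 161.3 214.6
top fuge 0.86 [197.5, 138.7, 277.5, 223.7] 4168 233.2 179.6
top fuge 0.61 [317.0, 213.3, 335.5, 232.1] 386 325.7 223.3
top fuge_lid_front 0.62 [195.6, 137.8, 264.8, 200.5] 2621 230.0 168.6
side stop_key_top 0.46 [313.7, 261.0, 323.8, 278.1] 235 318.5 268.1
side latch_pad 0.52 [258.5, 197.5, 272.1, 208.4] 102 265.5 202.8
side strip 0.86 [157.5, 252.7, 277.1, 289.8] 2324 219.1 271.7
side fuge 0.59 [187.8, 180.3, 289.2, 243.4] 4558 237.0 212.7
side fuge_lid_front 0.69 [194.0, 182.4, 268.1, 214.1] 1656 231.6 195.6
```

The top view shows the centrifuge in the middle with its green key near (226,207), red key near (260,193) and blue paddle near (241,195). The strip is to its left with the rocker near (167,244), the notebook is to its right, and the vials and marker lie in front.

```bash
cat > h.py <<'E'
import numpy as np, pickle, cv2
from scipy.spatial.transform import Rotation as R
def ray(s,uv,o=None):
    u,v=uv; x=(u-s["cx"])/s["fx"]; y=(v-s["cy"])/s["fy"]
    if "hand_eye" in s:
        r=np.hypot(x,y); d=np.array([x*np.sinc(r/np.pi),y*np.sinc(r/np.pi),np.cos(r)])
        H=s["hand_eye"]; T=R.from_euler("xyz",o["ee_rot"]).as_matrix()
        return o["tool_pos"]+T@H[:3,3], T@H[:3,:3]@d
    return np.array(s["position"]), rot(s)@np.array([x,y,1.])
def rot(s):
    r=np.array(s["rotation"]); return r if r.shape==(3,3) else R.from_euler("xyz",r).as_matrix()
def plane(s,uv,z,o=None):
    c,d=ray(s,uv,o); return c+d*(z-c[2])/d[2]
def proj(s,P,o=None):
    P=np.asarray(P,float)
    if "hand_eye" in s:
        T=R.from_euler("xyz",o["ee_rot"]).as_matrix(); H=s["hand_eye"]
        q=H[:3,:3].T@(T.T@(P-o["tool_pos"])-H[:3,3])
        th=np.arctan2(np.hypot(q[0],q[1]),q[2]); k=th/np.hypot(q[0],q[1]); return np.array([s["cx"]+s["fx"]*k*q[0],s["cy"]+s["fy"]*k*q[1]])
    q=rot(s).T@(P-np.array(s["position"])); return np.array([s["cx"]+s["fx"]*q[0]/q[2],s["cy"]+s["fy"]*q[1]/q[2]])
E
python3 - <<'E'
from h import *
o,d=pickle.load(open("s0.pkl","rb")); t=d["top"]
for n,uv,z in [("green",(226,207),.076),("red",(260,193),.076),("paddle",(241.5,195.5),.09),("rocker",(167,244),.037),("stripA",(167,247),.034),("stripB",(153,176),.034),("tape",(163,274),.019),("vial1",(208,245),.06),("vial2",(199,271),.06),("vial3",(289,217),.06),("marker",(255,233),.01),("boat",(326,223),.01),("bottle",(343,130),.113)]:
    print(n,plane(t,uv,z).round(3))
img=cv2.resize(t["image"][120:290,130:345],None,fx=3.5,fy=3.5,interpolation=cv2.INTER_CUBIC)
cv2.imwrite("pics/topz.png",img[...,::-1])
s=d["side"]; img=cv2.resize(s["image"][170:320,150:350],None,fx=4,fy=4,interpolation=cv2.INTER_CUBIC)
cv2.imwrite("pics/sidez.png",img[...,::-1])
print(R.from_euler("xyz",o["ee_rot"]).as_matrix().round(2))
E
```

```text
green [0.507 0.062 0.076]
red [ 0.512 -0.07   0.076]
paddle [ 0.523 -0.003  0.09 ]
rocker [0.465 0.301 0.037]
stripA [0.456 0.305 0.034]
stripB [0.728 0.272 0.034]
tape [0.373 0.349 0.019]
vial1 [0.405 0.167 0.06 ]
vial2 [0.33  0.226 0.06 ]
vial3 [ 0.396 -0.136  0.06 ]
marker [ 0.396 -0.006  0.01 ]
boat [ 0.338 -0.262  0.01 ]
bottle [ 0.618 -0.436  0.113]
[[ 0.33  0.95 -0.  ]
 [ 0.95 -0.33 -0.  ]
 [-0.   -0.   -1.  ]]
```

View pics/topz.png

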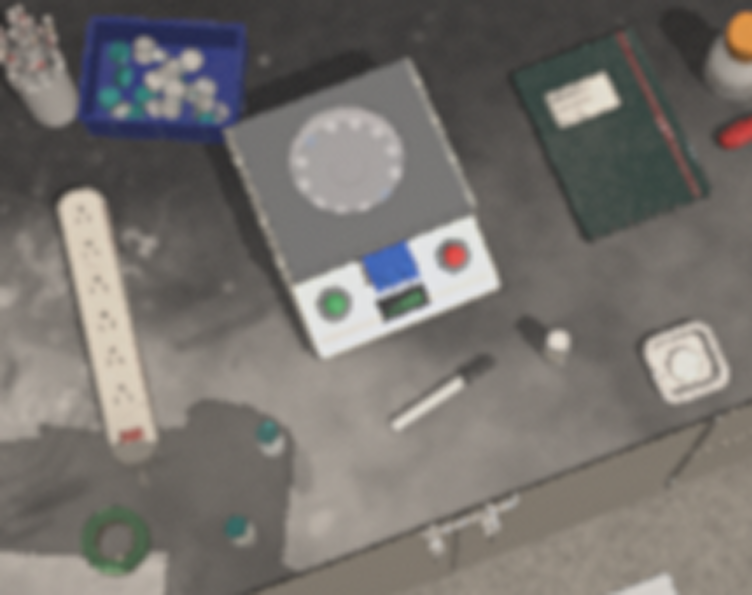

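View pics/sidez.png

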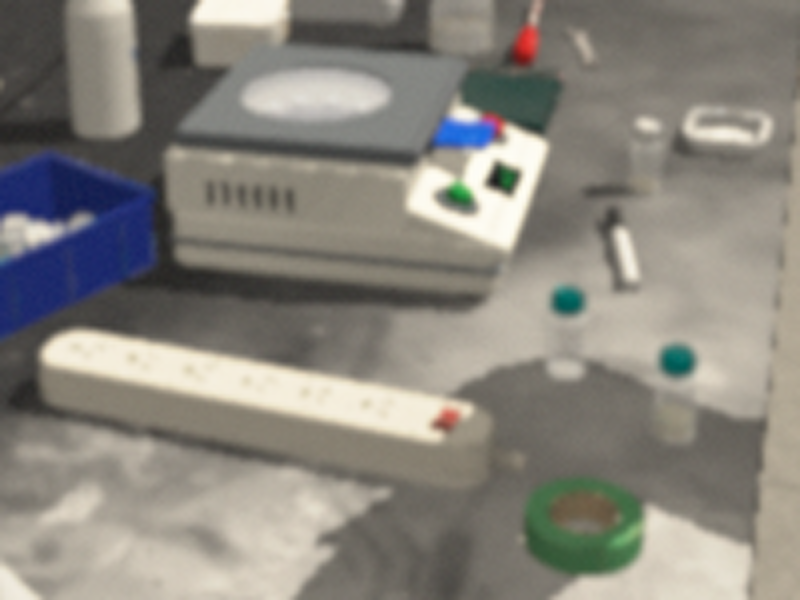

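Emit:
arm_command --pt "0 0.03 -0.035 0.03 4" --pt "0 0.07 -0.08 0.06 8" --pt "0 0.11 -0.12 0.09 12" --pt "0 0.15 -0.165 0.12 16" --pt "0 0.19 -0.21 0.12 19" --pt "0 0.23 -0.255 0.12 19" --pt "0 0.27 -0.3 0.12 19" --pt "0 0.31 -0.34 0.12 19" --pt "0 0.35 -0.385 0.12 19" --pt "0 0.38 -0.42 0.12 19"

```text
time: 2.1
tool_pos: [0.5605, 0.0979, 0.3007]
ee_rot: [-3.141, -0.0, 1.569]
wrist_force: [0.4, 0.2, -1.2]
width: 0.0007
```

Emit:
arm_command --pt "0 0 0 0 0" --pt "0 0 0 0 0"

```text
time: 2.35
tool_pos: [0.5588, 0.1005, 0.3011]
ee_rot: [-3.141, -0.001, 1.571]
wrist_force: [0.1, 0.8, 0.3]
width: 0.0004
```

```bash
python3 - <<'E'
from bench import robot, optics, finder
from h import *
o=robot.get_obs(); s=optics.snapshot("wrist"); pickle.dump((o,s),open("w1.pkl","wb"))
print({k:np.round(v,3) for k,v in o.items()})
cv2.imwrite("pics/w1.png",cv2.resize(s["image"],(800,600),interpolation=cv2.INTER_CUBIC)[...,::-1])
m={}
for l in ["stop_key_top","start_key_top","latch_pad","rocker_raised","strip"]:
    r=finder.masks_of(l,"wrist"); m[l]=r
    for q in r[:2]:
        ys,xs=np.nonzero(q["pixels"]); print(l,round(q["p"],2),q["extent"],len(xs),xs.mean().round(1),ys.mean().round(1))
pickle.dump(m,open("m1.pkl","wb"))
E
```

```text
{'time': np.float64(2.35), 'joint_positions': array([ 7.800e-02,  1.370e-01,  1.080e+00,  1.000e-03,  1.925e+00,
       -1.493e+00]), 'qvel': array([ 0.026, -0.019,  0.003, -0.001, -0.   , -0.002]), 'joint_torque': array([-8.3500e-01, -3.4922e+01, -2.9768e+01, -6.5000e-02,  3.8000e-02,
       -1.0000e-03]), 'tool_pos': array([0.559, 0.1  , 0.301]), 'ee_rot': array([-3.141e+00, -1.000e-03,  1.571e+00]), 'wrist_force': array([0.061, 0.82 , 0.293]), 'wrist_torque': array([ 0.03 ,  0.013, -0.014]), 'width': np.float64(0.0)}
stop_key_top 0.6 [374.3, 40.3, 409.5, 74.8] 920 391.3 55.6
stop_key_top 0.48 [130.6, 129.2, 146.3, 142.7] 143 138.9 135.0
start_key_top 0.73 [218.5, 121.0, 231.2, 137.9] 186 224.2 129.4
start_key_top 0.55 [364.7, 97.2, 380.5, 106.7] 100 371.1 103.8
latch_pad 0.6 [160.6, 126.6, 196.0, 152.3] 915 177.7 138.1
latch_pad 0.4 [132.3, 128.8, 146.4, 144.1] 153 139.1 135.3
rocker_raised 0.56 [364.6, 99.4, 379.5, 108.5] 111 370.9 103.8
rocker_raised 0.22 [215.7, 122.2, 234.0, 138.4] 189 224.2 129.7
strip 0.63 [327.5, 74.2, 387.0, 254.6] 5147 357.1 166.5
strip 0.31 [284.4, 57.4, 303.8, 78.2] 302 294.7 67.5
```

View pics/w1.png

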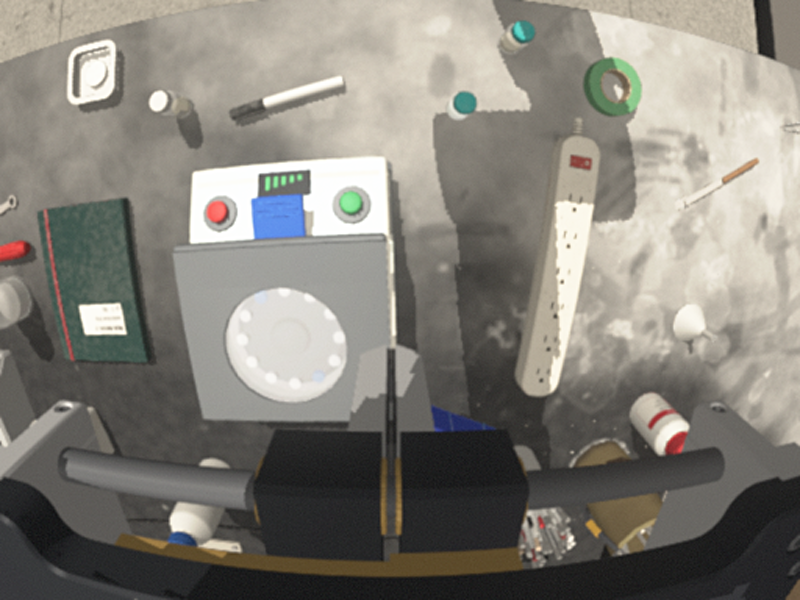

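The wrist picture, seen from behind with the robot at the top, shows these positions in the 800 px view:
- red key (218,212)
- green key (350,202)
- paddle (278,218)
- rocker (580,161)

The networks agree on all four.

```bash
python3 - <<'E'
from h import *
o,s=pickle.load(open("w1.pkl","rb")); m=pickle.load(open("m1.pkl","rb"))
im=s["image"].astype(int); 
def cen(mask,box):
    a=np.zeros_like(mask); x0,y0,x1,y1=box; a[y0:y1,x0:x1]=mask[y0:y1,x0:x1]; ys,xs=np.nonzero(a); return len(xs),xs.mean()+0,ys.mean(),xs.min(),xs.max(),ys.min(),ys.max()
r=(im[...,0]>im[...,1]*1.6)&(im[...,0]>90); g=(im[...,1]>im[...,0]*1.5)&(im[...,1]>90); b=(im[...,2]>im[...,0]*1.6)&(im[...,2]>90)
cr=cen(r,(120,115,160,155)); cg=cen(g,(205,115,240,150)); cb=cen(b,(155,115,205,160)); ck=cen(r,(355,90,390,115))
for n,c,z in [("red",cr,.076),("green",cg,.076),("blue",cb,.092),("rocker",ck,.038)]:
    print(n,np.round(c,1),plane(s,c[1:3],z,o).round(4))
R_=plane(s,cr[1:3],.076,o);G=plane(s,cg[1:3],.076,o);print("dist",np.linalg.norm(R_-G),"yaw",np.arctan2(-(G-R_)[0],(G-R_)[1]))
ys,xs=np.nonzero(m["strip"][0]["pixels"])
P=np.array([plane(s,p,.034,o)[:2] for p in zip(xs,ys)]); c=P.mean(0); w,V=np.linalg.eigh(np.cov(P.T)); print("strip",c,V[:,1],np.ptp(P@V[:,1]),np.ptp(P@V[:,0]))
def crop(n,x0,y0,x1,y1):
    cv2.imwrite(n,cv2.resize(s["image"][y0:y1,x0:x1],None,fx=8,fy=8,interpolation=cv2.INTER_CUBIC)[...,::-1])
crop("pics/cr.png",340,75,400,135); crop("pics/cf.png",110,90,210,165)
# blue corners
for uv in [(163,128),(193,125)]: print(plane(s,uv,.092,o).round(4))
E
```

```text
red [145.  138.6 135.2 132.  145.  129.  142. ] [ 0.5163 -0.0664  0.076 ]
green [146.  224.1 129.3 218.  230.  123.  136. ] [0.5115 0.0649 0.076 ]
blue [872.  177.7 138.2 161.  194.  124.  152. ] [ 5.214e-01 -4.000e-04  9.200e-02]
rocker [ 65.  370.9 103.6 366.  377.  100.  107. ] [0.4666 0.3007 0.038 ]
dist 0.13133313586298023 yaw 0.036489541946893446
strip [0.57667401 0.28552507] [-0.9955678   0.09404651] 0.31960092582260435 0.061058716081908326
[ 0.506  -0.0218  0.092 ]
[0.5032 0.0224 0.092 ]
```

View pics/cr.png

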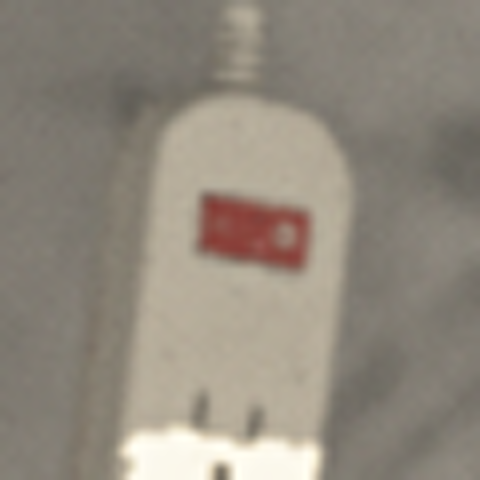

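View pics/cf.png

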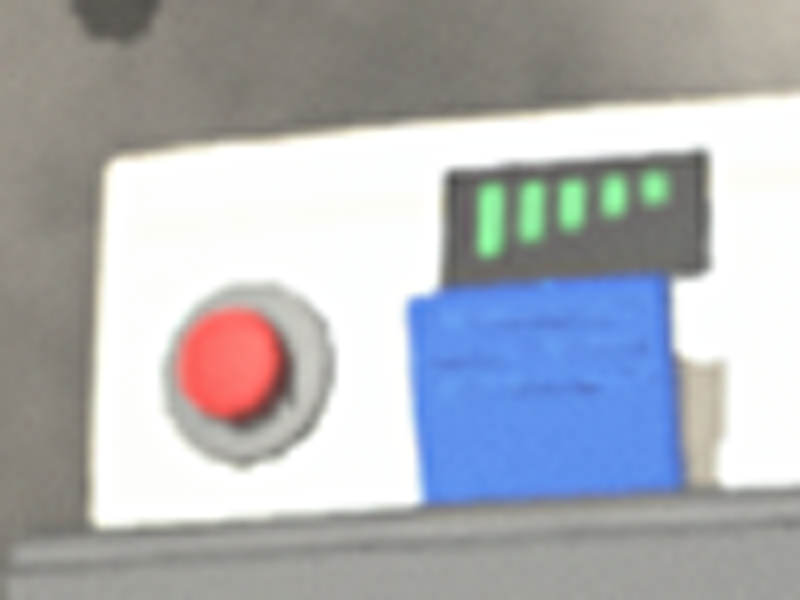

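Emit:
arm_command --pt "0 -0.015 -0.055 0 2" --pt "0 -0.03 -0.11 0 2" --pt "0 -0.045 -0.165 -0.02 2" --pt "0 -0.045 -0.165 -0.08 2" --pt "0 -0.045 -0.165 -0.14 2" --pt "0 -0.045 -0.165 -0.19 2" --pt "0 -0.045 -0.165 -0.21 2" --pt "0 -0.045 -0.165 -0.21 2"

```text
time: 3.65
tool_pos: [0.5125, -0.0641, 0.0892]
ee_rot: [-3.137, -0.001, 1.606]
wrist_force: [0.1, 0.1, -0.1]
width: 0.0005
```

```bash
python3 - <<'E'
from bench import robot, optics, finder
from h import *
for c in ["wrist","side"]:
    o=robot.get_obs(); s=optics.snapshot(c)
    im=s["image"] if c=="wrist" else s["image"][150:270,170:330]
    cv2.imwrite(f"pics/{c}2.png",cv2.resize(im,(800,600),interpolation=cv2.INTER_CUBIC)[...,::-1])
print(o["tool_pos"],o["wrist_force"])
E
```

```text
[ 0.51392168 -0.06450708  0.09111742] [ 1.33313752 -0.02260181  0.76829855]
```

View pics/wrist2.png

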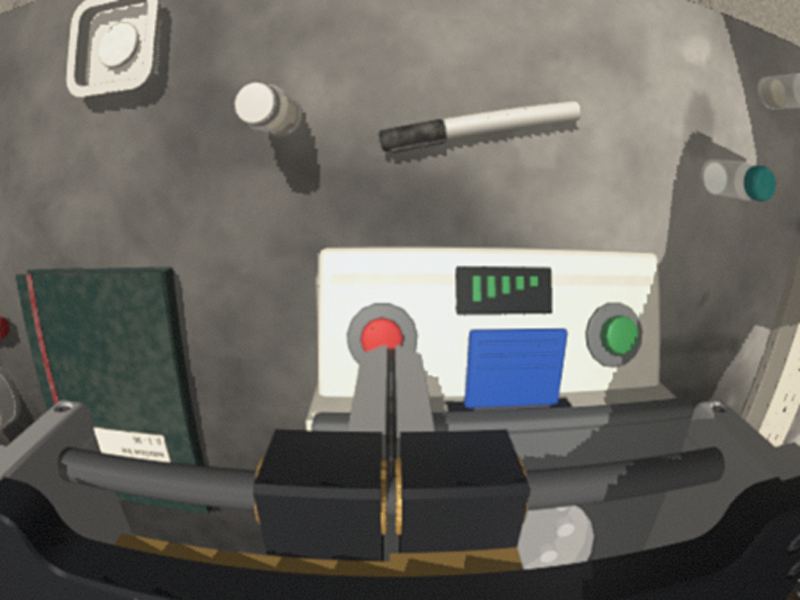

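View pics/side2.png

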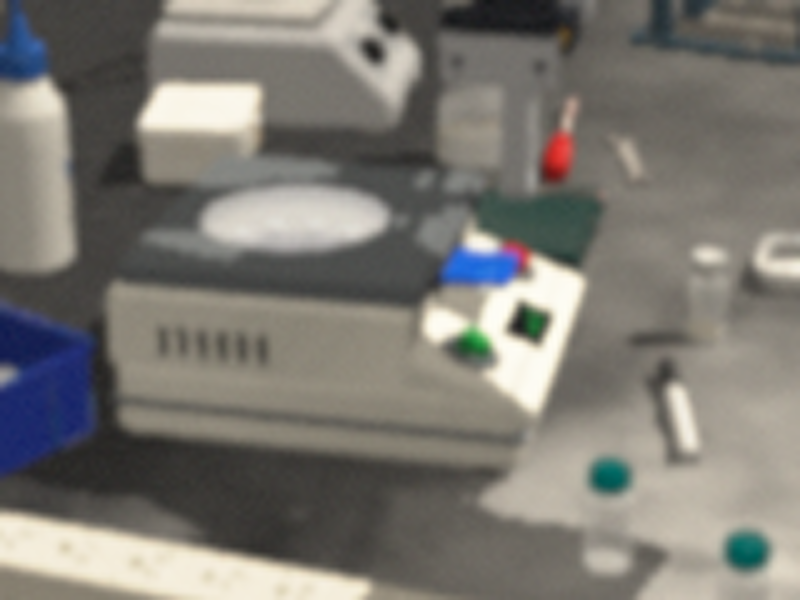

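The wrist picture shows the fingertips (390,350) over the red key (381,333), 1–2 mm to its left and clear of the paddle. Next I press the key.

Emit:
arm_command --pt "0 0 -0.002 -0.012 0" --pt "0 0 -0.002 -0.017 0" --pt "0 0 -0.002 -0.019 0" --pt "0 0 -0.002 -0.019 0"

```text
time: 4.25
tool_pos: [0.5141, -0.067, 0.072]
ee_rot: [-3.141, -0.0, 1.606]
wrist_force: [-0.0, -0.4, 0.0]
width: 0.0007
```

Emit:
arm_command --pt "0 0 0 -0.002 0" --pt "0 0 0 -0.002 0"

```text
time: 4.5
tool_pos: [0.5141, -0.067, 0.07]
ee_rot: [-3.141, -0.0, 1.606]
wrist_force: [-0.5, 0.2, 0.5]
width: 0.0003
```

```bash
python3 - <<'E'
from bench import robot, optics, finder
from h import *
for c in ["wrist","side"]:
    o=robot.get_obs(); s=optics.snapshot(c)
    im=s["image"][150:290,170:380] if c=="wrist" else s["image"][180:240,230:310]
    cv2.imwrite(f"pics/{c}3.png",cv2.resize(im,(800,600),interpolation=cv2.INTER_CUBIC)[...,::-1])
    print(o["tool_pos"],o["wrist_force"],o["wrist_torque"])
print(proj(s,[.516,-.066,.076]), proj(s,o["tool_pos"]))
E
```

```text
[ 0.51413428 -0.06696038  0.07003813] [-0.53567248  0.19886459  0.50884457] [0.00323568 0.00460093 0.04094909]
[ 0.51417983 -0.06695675  0.07012382] [0.02804734 0.21702619 1.28578504] [ 0.02659299 -0.00339032  0.03922128]
[272.37628823 200.14687576] [272.95596161 201.79391257]
```

View pics/wrist3.png

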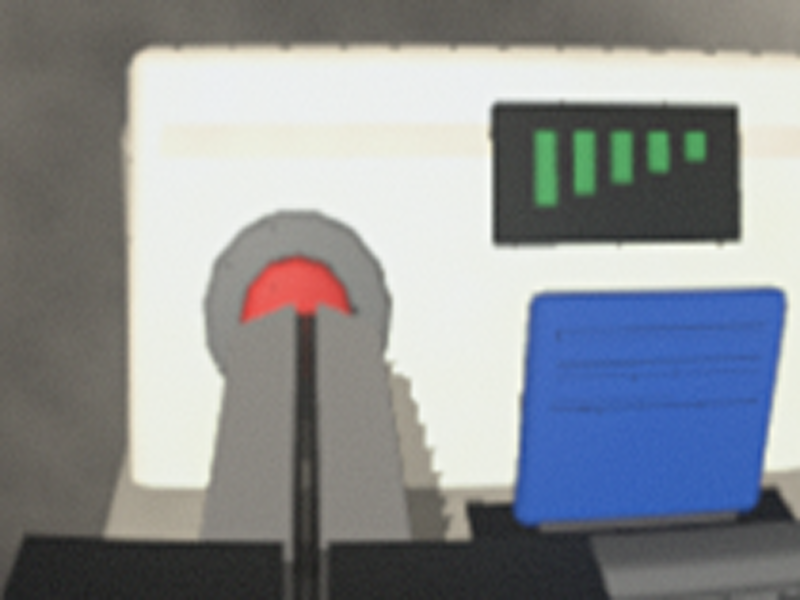

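View pics/side3.png

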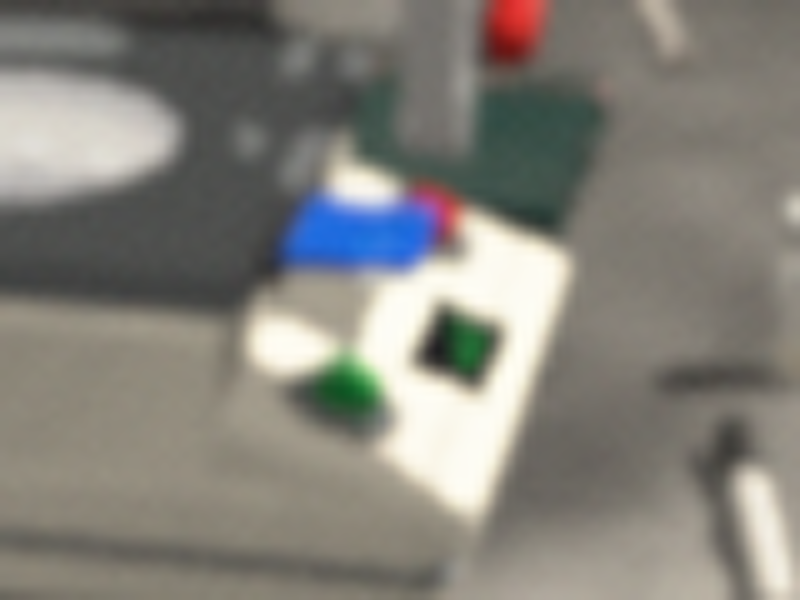

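In the side crop the fingertip ends at about (274,195.5) in the full image. That is roughly 5 px above the red key, and no force shows. The real tips sit higher than I assumed, so I go down step by step and watch the force.

Emit:
arm_command --pt "0 0 0 -0.002 0" --pt "0 0 0 -0.004 0" --pt "0 0 0 -0.004 0"

```text
time: 4.97
tool_pos: [0.514, -0.067, 0.0658]
ee_rot: [-3.141, -0.0, 1.606]
wrist_force: [-0.7, 0.4, -1.2]
width: 0.0009
```

```bash
python3 - <<'E'
from bench import robot, optics, finder
from h import *
f=[]
for c in ["side","side","side","side"]:
    s=optics.snapshot(c); o=robot.get_obs(); f.append(o["wrist_force"])
im=s["image"][150:240,220:340]
cv2.imwrite(f"pics/side4.png",cv2.resize(im,(800,600),interpolation=cv2.INTER_CUBIC)[...,::-1])
print(o["tool_pos"],np.round(f,2),proj(s,o["tool_pos"]))
E
```

```text
[ 0.51419998 -0.06699725  0.06615697] [[-0.1   0.8  -0.33]
 [ 0.83 -0.34  1.04]
 [ 0.09 -0.41 -0.02]
 [-0.64  0.01  0.15]] [272.92579651 202.9341362 ]
```

View pics/side4.png

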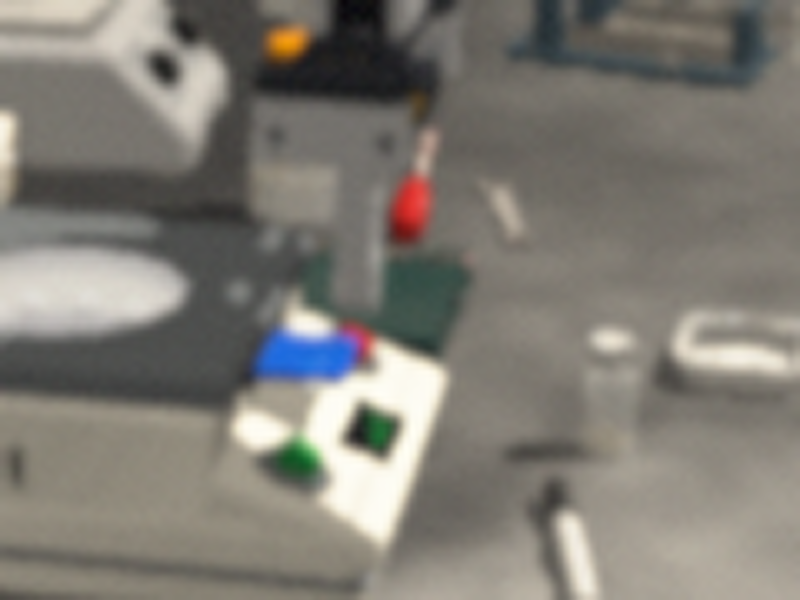

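The side view shows the tip at about (273.5,197) and the top of the key at about row 199, so a gap of several mm remains. I continue down.

Emit:
arm_command --pt "0 0 0 -0.002 0" --pt "0 0 0 -0.004 0" --pt "0 0 0 -0.004 0"

```text
time: 5.55
tool_pos: [0.514, -0.0669, 0.0618]
ee_rot: [-3.141, -0.0, 1.606]
wrist_force: [0.0, 0.4, 0.2]
width: 0.0003
```

Emit:
arm_command --pt "0 0 0 -0.002 0" --pt "0 0 0 -0.003 0" --pt "0 0 0 -0.003 0"

```text
time: 5.92
tool_pos: [0.5141, -0.0669, 0.059]
ee_rot: [-3.141, -0.0, 1.606]
wrist_force: [0.1, 0.4, -0.1]
width: 0.0005
```

Emit:
arm_command --pt "0 0 0 -0.002 0" --pt "0 0 0 -0.003 0" --pt "0 0 0 -0.003 0"

```text
time: 6.3
tool_pos: [0.514, -0.067, 0.056]
ee_rot: [-3.141, -0.0, 1.606]
wrist_force: [0.6, 0.5, 1.0]
width: 0.0003
```

```bash
python3 - <<'E'
from bench import robot, optics, finder
from h import *
s=optics.snapshot("side");o=robot.get_obs()
im=s["image"][150:240,220:340]
cv2.imwrite(f"pics/side5.png",cv2.resize(im,(800,600),interpolation=cv2.INTER_CUBIC)[...,::-1])
s=optics.snapshot("wrist");
im=s["image"][150:290,170:380]
cv2.imwrite(f"pics/wrist5.png",cv2.resize(im,(800,600),interpolation=cv2.INTER_CUBIC)[...,::-1])
print(o["tool_pos"],o["wrist_force"])
E
```

```text
[ 0.51411823 -0.06696003  0.05602757] [0.43358208 0.62516264 0.43095685]
```

View pics/side5.png

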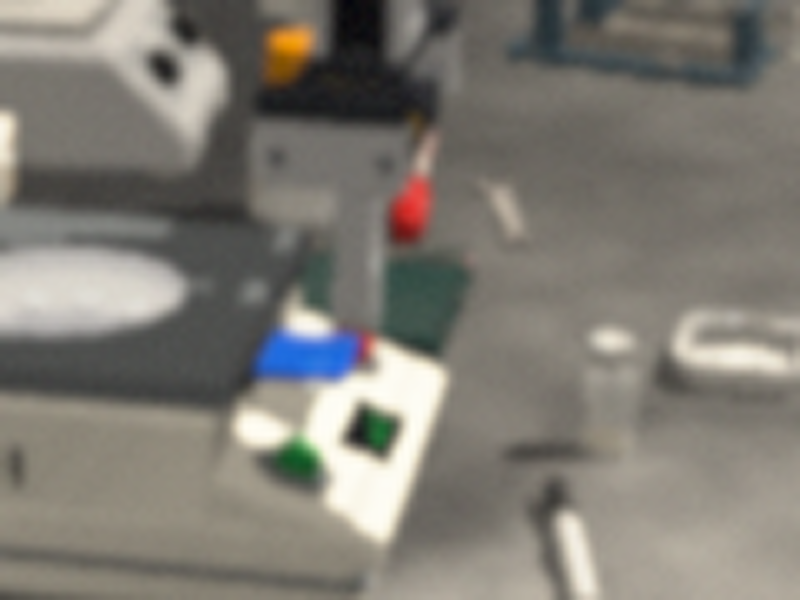

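View pics/wrist5.png

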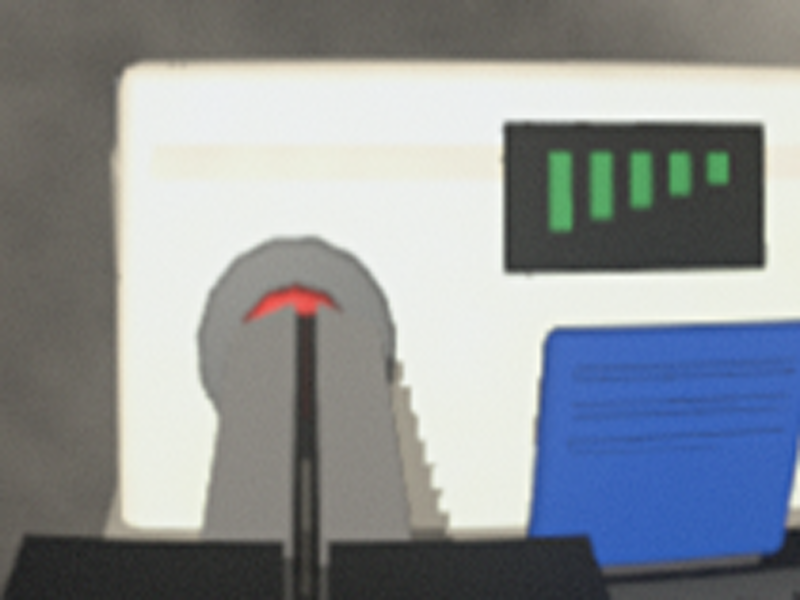

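Both views now show the tip reaching the key at tool z 0.056, so the real tips sit about 20 mm above the stated TCP. I press on.

Emit:
arm_command --pt "0 0 0 -0.001 0" --pt "0 0 0 -0.003 0" --pt "0 0 0 -0.003 0"

```text
time: 6.78
tool_pos: [0.5147, -0.067, 0.0535]
ee_rot: [3.14, 0.0, 1.606]
wrist_force: [1.3, 0.3, 2.6]
width: 0.0001
```

Emit:
arm_command --pt "0 0 0 -0.001 0" --pt "0 0 0 -0.002 0" --pt "0 0 0 -0.002 0"

```text
time: 7.15
tool_pos: [0.5147, -0.0671, 0.0515]
ee_rot: [3.14, 0.0, 1.606]
wrist_force: [0.2, -0.4, 3.5]
width: 0.0002
```

Emit:
arm_command --pt "0 0 0 -0.001 0" --pt "0 0 0 -0.002 0" --pt "0 0 0 -0.002 0"

```text
time: 7.52
tool_pos: [0.5146, -0.0671, 0.0494]
ee_rot: [3.141, 0.0, 1.606]
wrist_force: [2.0, 1.2, 3.7]
width: 0.0006
```

Emit:
arm_command --pt "0 0 0 -0.001 0" --pt "0 0 0 -0.002 0" --pt "0 0 0 -0.002 0"

```text
time: 7.9
tool_pos: [0.5149, -0.0671, 0.049]
ee_rot: [3.14, 0.0, 1.606]
wrist_force: [-1.0, 0.7, 10.8]
width: 0.0003
```

The key has bottomed out at 10.8 N, so the stop key is pressed. I lift off and move over the paddle.

Emit:
arm_command --pt "0 0 0 0.03 0" --pt "0 0 0 0.07 0" --pt "0 0 0.035 0.07 0" --pt "0 0 0.067 0.07 0" --pt "0 -0.001 0.067 0.04 0" --pt "0 -0.001 0.067 0.031 0" --pt "0 -0.001 0.067 0.031 0"

```text
time: 8.78
tool_pos: [0.5117, -0.0002, 0.0765]
ee_rot: [-3.137, -0.0, 1.605]
wrist_force: [-0.5, -0.4, 0.6]
width: 0.0005
```

```bash
python3 - <<'E'
from bench import robot, optics, finder
from h import *
s=optics.snapshot("side");o=robot.get_obs()
im=s["image"][150:240,220:340]
cv2.imwrite(f"pics/side6.png",cv2.resize(im,(800,600),interpolation=cv2.INTER_CUBIC)[...,::-1])
s=optics.snapshot("wrist");
im=s["image"][150:290,150:360]
cv2.imwrite(f"pics/wrist6.png",cv2.resize(im,(800,600),interpolation=cv2.INTER_CUBIC)[...,::-1])
print(o["tool_pos"],o["wrist_force"])
E
```

```text
[ 5.12642954e-01 -3.41890127e-04  7.76591353e-02] [-0.24173534 -0.78844545 -0.26624609]
```

View pics/side6.png

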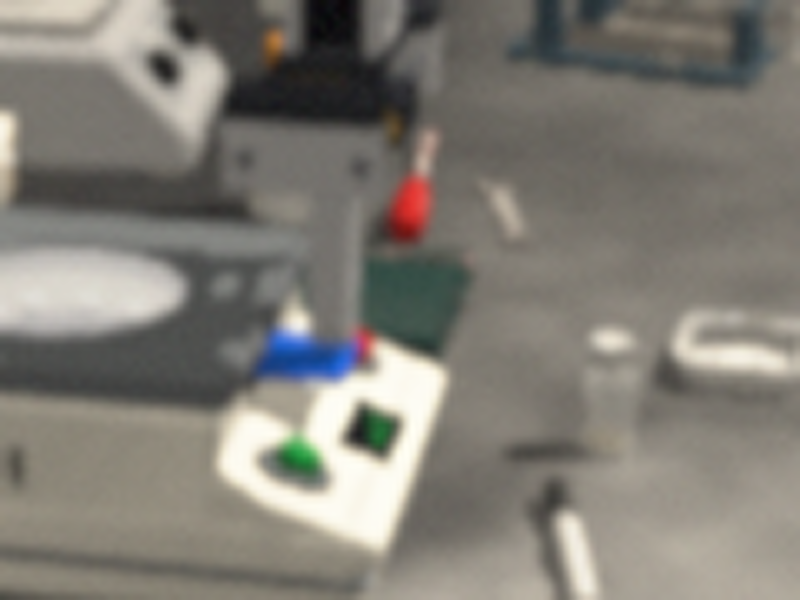

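View pics/wrist6.png

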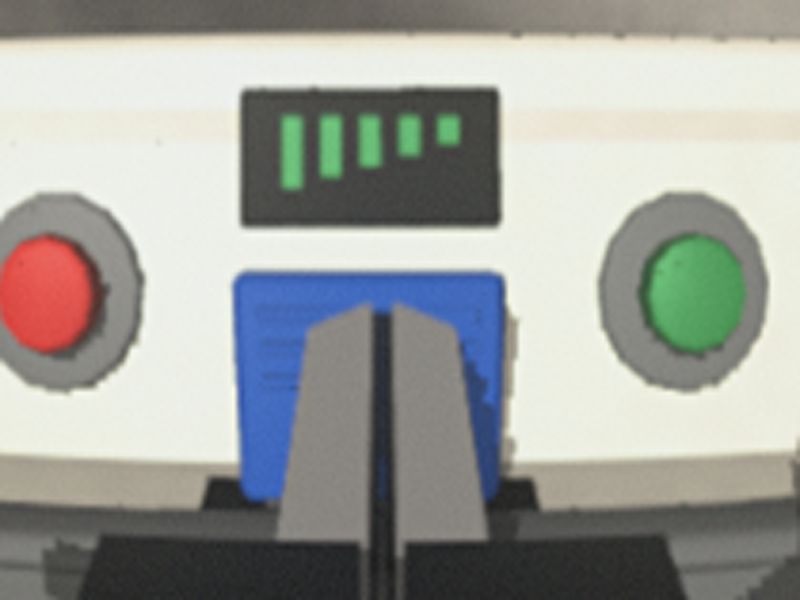

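The tips are centred over the paddle, with their front edge about 3 mm behind its front edge. I press and hold briefly, then retreat up and back before the lid swings.

Emit:
arm_command --pt "0 0.001 0 -0.008 0" --pt "0 0.001 0 -0.013 0" --pt "0 0 0 -0.017 0" --pt "0 0 0 -0.019 0" --pt "0 0 0 -0.019 0" --pt "0 0 0 -0.019 0"

```text
time: 9.62
tool_pos: [0.513, -0.0003, 0.0595]
ee_rot: [-3.141, 0.001, 1.605]
wrist_force: [-3.5, -1.4, 5.1]
width: 0.0004
```

Emit:
arm_command --pt "0 0 0 -0.002 0" --pt "0 0 0 -0.002 0" --pt "0 -0.02 0 0.015 0" --pt "0 -0.06 0 0.04 0" --pt "0 -0.1 0 0.08 0" --pt "0 -0.13 0 0.12 0" --pt "0 -0.13 0 0.12 0"

```text
time: 10.5
tool_pos: [0.3846, 0.0002, 0.1826]
ee_rot: [3.132, 0.001, 1.606]
wrist_force: [0.3, 0.3, 0.2]
width: 0.0002
```

```bash
python3 - <<'E'
from bench import robot, optics, finder
from h import *
s=optics.snapshot("side");o=robot.get_obs()
im=s["image"]
cv2.imwrite(f"pics/side7.png",cv2.resize(im,(800,600),interpolation=cv2.INTER_CUBIC)[...,::-1])
print(o["tool_pos"],o["wrist_force"],o["time"])
E
```

```text
[3.84216877e-01 2.33220507e-04 1.80271485e-01] [-0.4653392   0.32828448 -0.82684112] 10.55
```

View pics/side7.png

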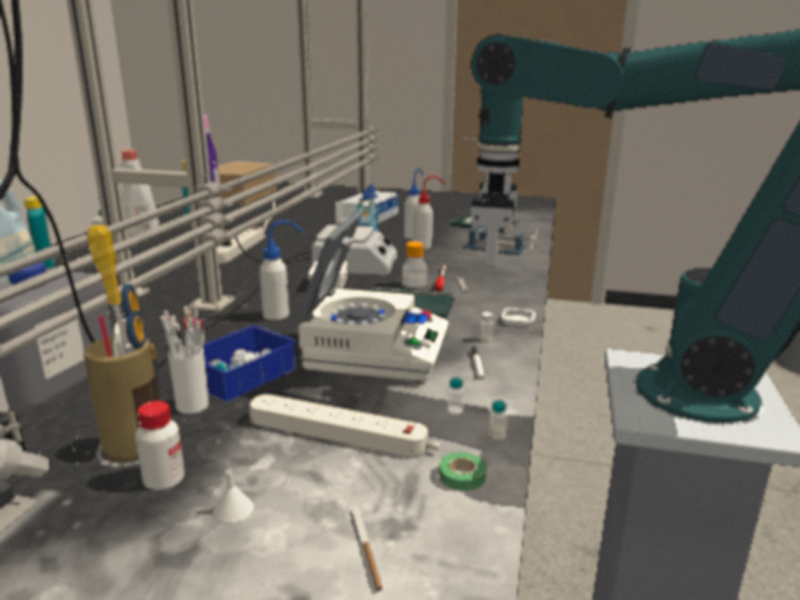

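The lid stands fully open and the rotor bowl is visible. I now turn and move over the rocker.

Emit:
arm_command --pt "0 0 0.03 0 -10" --pt "0 0.01 0.06 0 -20" --pt "0 0.02 0.1 0 -30" --pt "0 0.03 0.14 0 -40" --pt "0 0.04 0.18 0 -50" --pt "0 0.05 0.21 0 -60" --pt "0 0.06 0.24 0 -70" --pt "0 0.07 0.27 0 -80" --pt "0 0.08 0.3 0 -90" --pt "0 0.084 0.314 0 -97.4"

```text
time: 11.8
tool_pos: [0.4671, 0.3158, 0.1751]
ee_rot: [3.14, 0.004, -0.097]
wrist_force: [0.1, -0.4, 0.5]
width: 0.0008
```

Emit:
arm_command --pt "0 0 0 -0.06 0" --pt "0 0 0 -0.11 0" --pt "0 0 0 -0.13 0" --pt "0 0 0 -0.13 0"

```text
time: 12.3
tool_pos: [0.4646, 0.313, 0.0437]
ee_rot: [3.137, 0.008, -0.094]
wrist_force: [-0.0, -0.6, -0.2]
width: 0.0005
```

```bash
python3 - <<'E'
from bench import robot, optics, finder
from h import *
s=optics.snapshot("side");o=robot.get_obs()
im=s["image"][210:300,220:340]
cv2.imwrite(f"pics/side8.png",cv2.resize(im,(800,600),interpolation=cv2.INTER_CUBIC)[...,::-1])
s=optics.snapshot("wrist");
cv2.imwrite(f"pics/wrist8.png",cv2.resize(s["image"][100:280,120:360],(800,600),interpolation=cv2.INTER_CUBIC)[...,::-1])
print(o["tool_pos"],o["ee_rot"],o["wrist_force"],o["time"])
E
```

```text
[0.46608773 0.31373821 0.04626993] [ 3.13931094  0.00401665 -0.09429454] [ 0.48866956 -0.50873096  0.16562842] 12.35
```

View pics/side8.png

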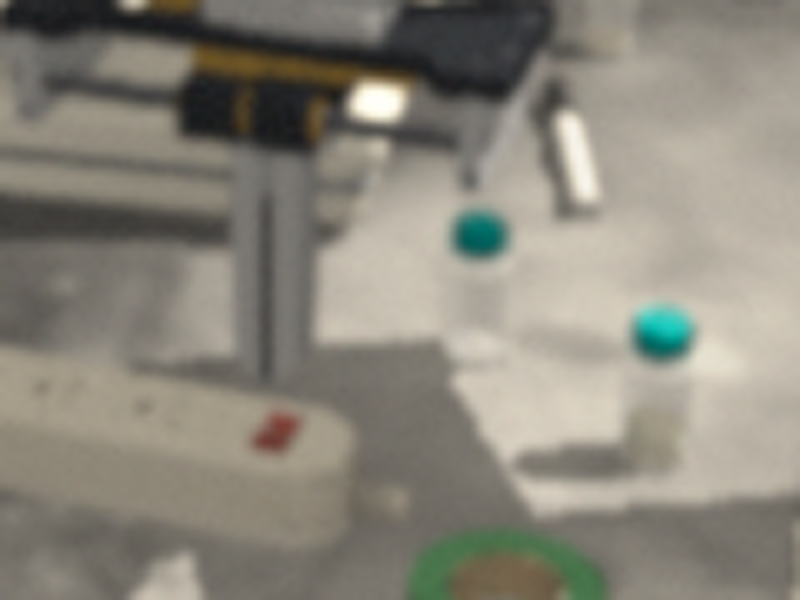

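View pics/wrist8.png

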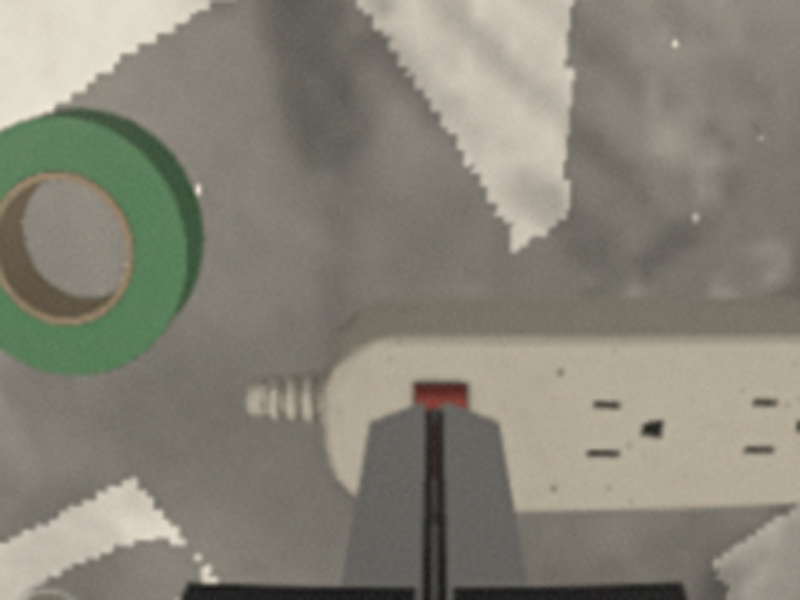

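```bash
python3 - <<'E'
from bench import robot, optics, finder
from h import *
o=robot.get_obs(); s=optics.snapshot("wrist")
for u in (414,441,467): print(plane(s,(120+u*.3,100+383*.3),.039,o).round(4))
print("strip edges",plane(s,(252,100+336*.3),.034,o).round(4),o["tool_pos"])
m=finder.masks_of("rocker_raised","wrist")
for q in m[:2]: print(q["p"],q["extent"])
for z in (0,-.022): 
  T=R.from_euler("xyz",o["ee_rot"]).as_matrix()
  for y in (-.008,0): print(z,y,proj(s,o["tool_pos"]+T@np.array([0,y,z]),o))
E
```

```text
[0.4626 0.3159 0.039 ]
[0.4689 0.3153 0.039 ]
[0.4749 0.3147 0.039 ]
strip edges [0.4696 0.3251 0.034 ] [0.46721225 0.31427031 0.0481792 ]
0.43 [192.2, 186.1, 506.9, 252.4]
0 -0.008 [250.29004332 210.77731231]
0 0 [250.29025008 220.82482959]
-0.022 -0.008 [250.35760371 222.32806866]
-0.022 0 [250.3564425  233.21171829]
```

The picture puts the outer edge of the raised half at y≈0.3135–0.315, and the axle about 11 mm further right. I shift 4 mm outward so the 16 mm tip stays clear of the axle, then press in steps.

Emit:
arm_command --pt "0 0 0.004 -0.012 0" --pt "0 0 0.004 -0.025 0" --pt "0 0 0.004 -0.029 0" --pt "0 0 0.004 -0.031 0" --pt "0 0 0.004 -0.031 0"

```text
time: 13.12
tool_pos: [0.4672, 0.318, 0.0181]
ee_rot: [-3.142, -0.0, -0.094]
wrist_force: [0.0, 0.7, -0.1]
width: 0.0004
```

Emit:
arm_command --pt "0 0 0 -0.001 0" --pt "0 0 0 -0.002 0" --pt "0 0 0 -0.002 0"

```text
time: 13.5
tool_pos: [0.4672, 0.318, 0.0161]
ee_rot: [-3.142, -0.0, -0.094]
wrist_force: [0.1, -0.6, -0.9]
width: 0.0002
```

Emit:
arm_command --pt "0 0 0 -0.001 0" --pt "0 0 0 -0.002 0" --pt "0 0 0 -0.002 0"

```text
time: 13.88
tool_pos: [0.4673, 0.3182, 0.0144]
ee_rot: [-3.141, -0.0, -0.094]
wrist_force: [1.0, 0.9, 1.0]
width: 0.0006
```

Emit:
arm_command --pt "0 0 0 -0.001 0" --pt "0 0 0 -0.002 0" --pt "0 0 0 -0.002 0"

```text
time: 14.25
tool_pos: [0.4676, 0.3185, 0.0125]
ee_rot: [-3.141, -0.001, -0.094]
wrist_force: [0.0, 1.9, 2.5]
width: 0.0007
```

Emit:
arm_command --pt "0 0 0 -0.001 0" --pt "0 0 0 -0.002 0" --pt "0 0 0 -0.002 0"

```text
time: 14.62
tool_pos: [0.4677, 0.3188, 0.0109]
ee_rot: [-3.14, -0.001, -0.094]
wrist_force: [-0.5, 3.0, 5.2]
width: 0.0008
```

Emit:
arm_command --pt "0 0 0 -0.001 0" --pt "0 0 0 -0.001 0"

```text
time: 14.88
tool_pos: [0.4678, 0.3189, 0.0107]
ee_rot: [-3.14, -0.002, -0.094]
wrist_force: [-1.4, 2.6, 8.6]
width: 0.0003
```

Emit:
arm_command --pt "0 0 0 -0.001 0" --pt "0 0 0 -0.002 0" --pt "0 0 0 -0.002 0"

```text
time: 15.25
tool_pos: [0.4679, 0.319, 0.0104]
ee_rot: [-3.139, -0.002, -0.094]
wrist_force: [-3.8, 1.2, 15.2]
width: 0.0005
```

```bash
python3 - <<'E'
from bench import robot, optics, finder
from h import *
s=optics.snapshot("side");o=robot.get_obs()
im=s["image"][240:300,230:310]
cv2.imwrite(f"pics/side9.png",cv2.resize(im,(800,600),interpolation=cv2.INTER_CUBIC)[...,::-1])
s=optics.snapshot("wrist");
cv2.imwrite(f"pics/wrist9.png",cv2.resize(s["image"][180:270,190:310],(800,600),interpolation=cv2.INTER_CUBIC)[...,::-1])
print(o["tool_pos"],o["ee_rot"],o["wrist_force"],o["time"])
E
```

```text
[0.46791404 0.31898359 0.01043058] [-3.13932392e+00 -2.19242913e-03 -9.42574485e-02] [-4.62544539  0.52625411 14.83630814] 15.3
```

View pics/side9.png

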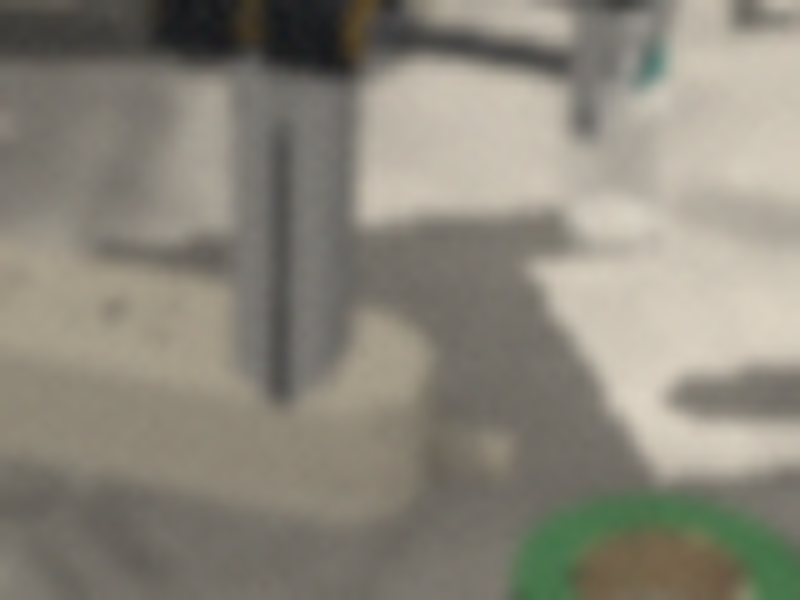

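View pics/wrist9.png

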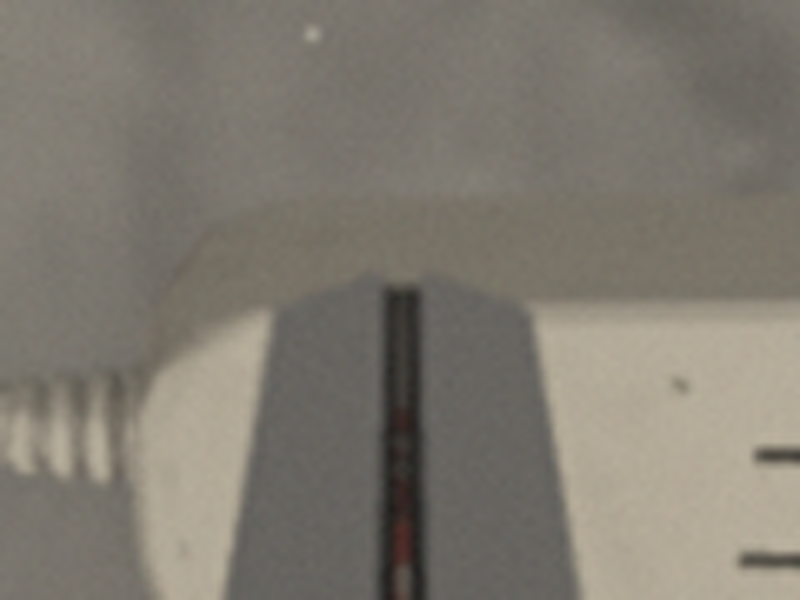

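The force climbs to 15 N with almost no further travel, after about 4 mm of motion, so the tip is at the stop or on the case. I lift and inspect.

Emit:
arm_command --pt "0 0 0 0.03 0" --pt "0 0 0 0.08 0" --pt "0 -0.04 0 0.14 0" --pt "0 -0.09 0 0.17 0" --pt "0 -0.15 0 0.2 0" --pt "0 -0.15 0 0.2 0" --pt "0 -0.15 0 0.2 0"

```text
time: 16.23
tool_pos: [0.3171, 0.3175, 0.2062]
ee_rot: [3.14, -0.0, -0.094]
wrist_force: [0.6, 1.0, 0.9]
width: 0.0002
```

```bash
python3 - <<'E'
from bench import robot, optics, finder
from h import *
s=optics.snapshot("side");o=robot.get_obs()
d=pickle.load(open("s0.pkl","rb"))[1]
a=cv2.resize(s["image"][240:300,230:310],(400,300),interpolation=cv2.INTER_CUBIC);b=cv2.resize(d["side"]["image"][240:300,230:310],(400,300),interpolation=cv2.INTER_CUBIC)
c=cv2.resize(s["image"],(400,300))
w=optics.snapshot("wrist")["image"]
cv2.imwrite("pics/f1.png",np.vstack([np.hstack([b,a]),np.hstack([c,cv2.resize(w,(400,300))])])[...,::-1])
t=optics.snapshot("top")["image"]
f=lambda x:cv2.resize(x[110:300,120:360],(400,316),interpolation=cv2.INTER_CUBIC)
cv2.imwrite("pics/f2.png",np.hstack([f(d["top"]["image"]),f(t)])[...,::-1])
print(o["tool_pos"],o["wrist_force"],o["time"])
E
```

```text
[0.317441   0.31728571 0.2054036 ] [ 0.3752341   0.33580175 -0.43841042] 16.275
```

View pics/f1.png

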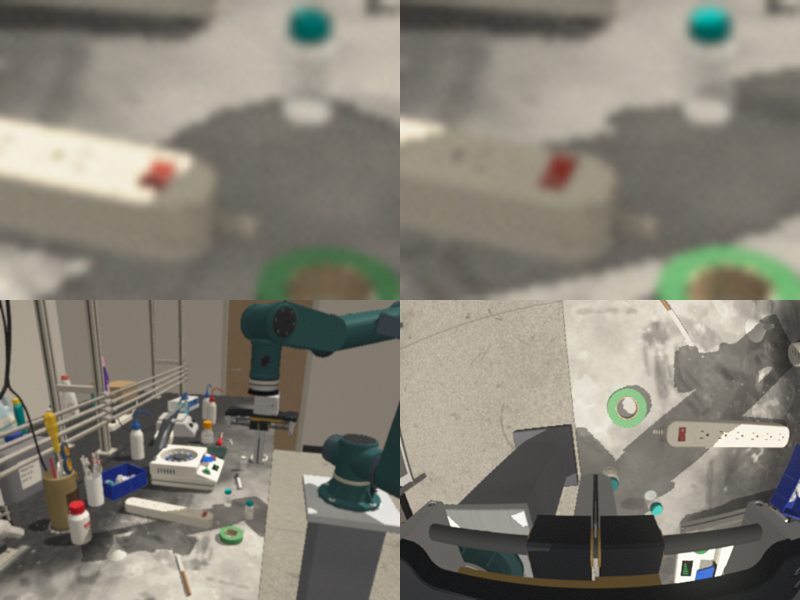

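View pics/f2.png

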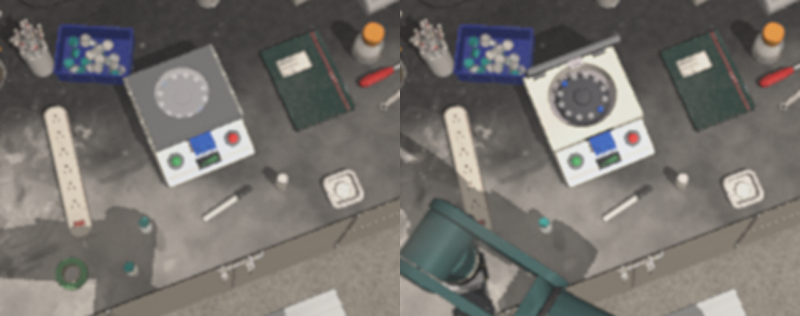

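The side crop before and after shows the rocker changed from a step with a raised left half to a larger single face. The lid is open and the bystanders match the first picture. I look closer at how far the rocker tipped.

Emit:
arm_command --pt "0 0.04 -0.06 -0.02 0" --pt "0 0.08 -0.11 -0.04 0" --pt "0 0.11 -0.11 -0.06 0" --pt "0 0.11 -0.11 -0.06 0" --pt "0 0.11 -0.11 -0.06 0"

```text
time: 17.0
tool_pos: [0.427, 0.2077, 0.1461]
ee_rot: [3.141, 0.002, -0.095]
wrist_force: [0.3, -0.5, -0.6]
width: 0.0007
```

```bash
python3 - <<'E'
from bench import robot, optics, finder
from h import *
o=robot.get_obs(); s=optics.snapshot("wrist"); u,v=proj(s,[.468,.303,.037],o).round().astype(int); print(u,v)
a=cv2.resize(s["image"][v-30:v+30,u-40:u+40],(533,400),interpolation=cv2.INTER_CUBIC)
side=optics.snapshot("side")["image"]
b=cv2.resize(side[255:285,240:280],(267,200),interpolation=cv2.INTER_CUBIC); 
b0=cv2.resize(pickle.load(open("s0.pkl","rb"))[1]["side"]["image"][255:285,240:280],(267,200),interpolation=cv2.INTER_CUBIC)
cv2.imwrite("pics/g1.png",np.hstack([a,np.vstack([b0,b])])[...,::-1])
print(o["tool_pos"],o["time"])
E
```

```text
281 91
[0.42702142 0.20768502 0.14613632] 17.0
```

View pics/g1.png

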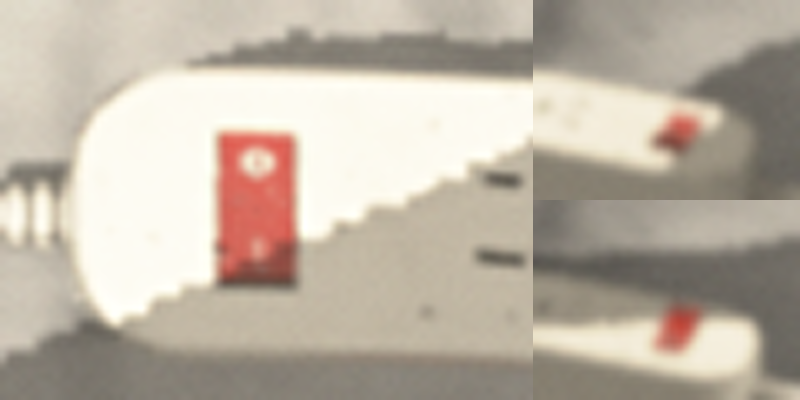

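The rocker's left half now lies flush, with no dark wall on its outer side, and a dark wall shows on the right edge. The rocker has tipped. I hand in.

```bash
python3 - <<'E'
from bench import robot
print(robot.close_job())
E
```

```text
the job is handed in; nothing more can be done
None
```

I pressed the stop key, released the lid, switched off the strip, in that order, and handed the job in after about 17 s. It reports no verdict, and I could not read the joint values, so these are my own checks:

- **Stop key:** pressed until it bottomed out (3.7 N, then 10.8 N with no more travel). I never went near the green start key.
- **Lid:** the paddle took about 5 N, and I backed away straight after pressing it. The side and top pictures both show the lid standing fully open.
- **Rocker:** pressed about 4 mm down, ending at 15 N with the tip on the case. Close pictures show the left half flush and the right half up, which fits fully tipped.
- **Bystanders:** those in view look the same as in the first picture. In the final top picture the arm hides the tape and one teal-capped vial. Both show in the wrist picture taken after the rocker press, but I had no earlier picture from that viewpoint to compare them with. No unexpected force showed on the way.
- **Hand-in:** the arm was clear of everything.

**What disagreed:** the shut fingertips ended about 20–23 mm short of the reported TCP. My first stop-key press at the calculated height therefore touched nothing. After that I approached the key and the rocker by force and picture, and corrected the paddle height for the offset.

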